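Turn over two hubs between two trays

ROBOT

A 6-joint arm with a two-finger parallel gripper is mounted at the origin on a cart in front of the work surface, level with it; the furniture and walls round the work are solid. World frame = base frame: x ahead of the robot, y to its left, z up, the work surface at z = 0. Lengths are in m, angles in rad, forces in N, time in s.
With the tool pointing down it reaches from about 0.225 to 0.875 m from the base axis. Payload 3.4 kg.
Tool frame: the origin (TCP) lies at the very end of the fingers, on their centre line; the grasp point (between the pads) lies 19 mm behind it; z points along the fingers, y is the direction in which the jaws open and shut (so a half turn about z gives the same grasp; the last joint's range is limited). The gripper opens to 85 mm and grips with 20 to 120 N. Pads are 22 mm wide; open, the fingers measure 114 mm over their backs; the gripper's body (76 mm by 85 mm) begins 54 mm behind the grasp point. The pads swing forward as they close: fully open they stand 13 mm farther back than shut.
Start: joints at [-1.426, 0.276, 1.505, -0, 1.361, -0.121], TCP at [0.151, -0.555, 0.231] pointing down, gripper open.
Joint ranges: [-2.89, 2.89], [-0.75, 2.08], [0.22, 2.7], [-1.18, 4.32], [0.11, 2.71], [-2.7, 2.7]. Speed limits (rad/s): [2.57, 2.57, 3.14, 3.14, 3.14, 3.14].

INTERFACE

Orientations are given as a unit quaternion [w, x, y, z].
In Python, from rig import get_state, get_image, calibration, sign_off gives the robot as it stands. The module is installed in compiled form; this text tells all that it offers.
- The arm moves only by the tool drive_tool, never from a script. Its argument "targets" is one flat list of numbers, 7 for each row, row after row: the turn, a rotation vector about the tool's x, y, z in degrees, then the shift along the tool's x, y, z in mm, then the opening, from 0 (shut) to 1 (fully open). In form: [wx, wy, wz, tx, ty, tz, fingers, wx, wy, wz, tx, ty, tz, fingers, ...]. A call has 1 to 12 rows; each row shifts and turns the commanded pose from where the row before left it, along the tool's axes as they then stand; what a row does not reach is not made up. A row lasts 1/8 s, in which the tool goes at most 62.5 mm and 10.7 degrees, less where a joint would pass 70% of its speed; a pose out of reach is approached as far as the arm can. A call is refused whole if a number of a shift passes 62.5 or a number of a turn 10.7, either way. A call with a gripper value outside its range is refused whole. The fingers move at their own pace and stop on an object; "grip_force" is the grip in N (left out, the last holds). Time passes only in rows, so rows that do not move let the fingers close. It gives the time, the measured TCP pose, the force and the opening at its end, in the units of the state.
- get_state(): the state, without advancing time (a new reading comes with each control period).
- get_image(name): name is "scene" or "side" or "wrist"; returns the picture (384x512x3 uint8, red, green, blue); there is no depth.
- calibration(name): a dict with "mtx" (3x3 intrinsics, pixels), "world_to_cam" (4x4, takes a point from world to camera coordinates); the wrist camera has in their place "hand_eye" (4x4, takes a point from camera to tool coordinates, whose origin is the TCP and whose axes are the flange's). Camera axes: x right, y down, z forward; pixel columns grow to the right and rows downward; lengths in m; the calibration is good to about 2 mm. A picture is of the moment at which its call begins: read the wrist's pose just before it. calibration takes no time and is no camera call.
- sign_off(): hands the job in, once; it reports no verdict.
The state is a dict: "clock": time; "qpos": joint angles; "qd": joint speeds; "effort": joint torques, N m; "position": TCP position; "ee_rot": TCP orientation; "contact_force": force on the tool from outside, world axes, zero at the start; "moment": the same for the moment, N m; "width": finger opening in m.
Only numpy, scipy, OpenCV 4.12 (cv2) and the standard library are available. Lean on these libraries where they do the work, as an engineer would, in place of code of your own. Each camera call takes 0.05 s, during which the arm holds its last target.

TASK

Turn both flanged hubs boss-up by flipping their tray against the empty one: slide the empty tray, mouth down, into the turn-over stand on top of the full tray until it is home against the stop, then swing the crank over through its full half turn so that both trays turn together. Then slide the old tray, now on top, out of the stand's mouth and set it mouth down on the bench clear of the stand, leaving the hubs in the other tray in the stand. Never let a hub fall out, and leave the screwdriver and the tin where they are.

Things in the scene. Friction and masses are not known exactly. Their poses are not given: they have to be found in the camera images.
- empty_grip (a point): Grip of the empty tray: black bar across the outside of the tray's floor, 66 mm long (x, along the tray's long side), 14 mm thick (y), free to fingers from 16 to 42 mm off the floor's outer face. The point is its middle, 29 mm off that face, 60 mm from the mouth plane. Starts mouth down on the bench to the robot's right. z points out of the grip side, up at the start.
- empty_tray: Empty tray, at the middle of its mouth, axes as at its grip. Bare aluminium, 158 x 82 mm, 31 mm high (73 with the grip), 0.25 kg; floor 4 mm, walls and middle divider 6 mm, two pockets 70 x 70 mm, 27 mm deep.
- full_tray: Full tray, same make and size, at the middle of its mouth. Starts mouth up in the cradle, its grip hanging below, one hub in each pocket; z points out of the mouth (up at the start, down when turned over).
- full_grip (a point): Middle of the full tray's grip bar, 60 mm from its mouth plane, the same bar as the empty tray's. Axes as body full_tray.
- stand: Grey turn-over stand fixed to the bench, at the centre of its foot: foot plate 230 (x) x 150 (y) x 10 mm, two uprights 134 mm high. At yaw 0 its x points away from the robot, y to the left; it is yawed up to 0.2 rad. A big fixed vice (190 mm high) stands to its left at x below 0.56, y 0.2 to 0.35; a lamp shade hangs 0.35 m above the bench at the right rear, x over 0.65, y near -0.27.
- cradle_mid (a point): Centre of the steel cradle, on its axle, 120 mm above the bench. The frame turns with the cradle; at the start it has the stand's axes (x along the axle, away from the robot; z up). Two side channels, 163 mm apart inside (trays 158), take two trays mouth to mouth, sliding along y, long side along x. A tray is home, against the stop, when its grip is at y = 0 here (within 8 mm).
- cradle_mouth (a point): Open end of the channels, at cradle y = -60 mm; the side plates flare outwards from here to y = -81. On the robot's right at the start, left after the half turn. Trays go in and come out only here; one coming out is clear to lift or lower once its grip is 150 mm from the axle.
- cradle_stop (a point): Inner face of the stop plate across the far end of the channels, cradle y = +41 mm.
- cradle_lip (a point): Front edge height of the upper lips, which overlap the tray ends by 8 mm: underside at cradle z = +33 mm, from the stop to y = -26, bent-up lead-in to y = -41. Lower lips at z = -33 carry the full tray, rim at z = -2. So the empty tray goes in with its mouth plane at z = -2 to +2 mm, grip at z = 58 to 62. When turned over the pair drops 4 mm on to the other lips.
- cradle (a joint): Turn of the cradle about its axle, rad: 0 at the start (crank pointing right, -y), pi = 3.14 when turned fully over (crank pointing left); stops at both ends. The crank goes up and over the top. Stiff enough to stay where it is left (0.25 N m).
- crank_grip (a point): Middle of the wooden crank sleeve on the robot's side of the stand: 23 mm thick, 72 mm long, parallel to the axle, 80 mm from the axle, 157 mm in front of the cradle's centre. The sleeve spins freely on its pin, so a gripper can keep pointing down all the way round. The point turns with the cradle.
- hub0_mid (a point): Steel flanged hub: flange 64 mm across and 10 mm thick, boss 38 mm across and 14 mm high, 24 mm high in all, 0.15 kg. Starts boss down in the nearer pocket of the full tray. The point is its centre, z points from the boss to the flange (up at the start; down when the boss is up).
- hub1_mid (a point): The second hub, the same, in the farther pocket.
- hub0: the first hub, at the end face of its boss
- hub1: the second hub, at the end face of its boss
- the_driver: screwdriver lying at the left front, 210 mm long, 29 mm high, bystander
- the_tin: closed food-type tin standing between the empty tray and the stand, 75 mm across, 58 mm high, bystander; point at its underside
Mind the look-alikes: they are no part of the job. Leave any turquoise look-alike of the hub0 alone.

How it is judged:
On the way, in this order (a step that is already met when the one before it is completed fails the run):
1. the empty tray is home in the cradle on top of the full one, the crank not yet turned (x of empty_grip in the frame of cradle_mid between -0.008 and 0.008 m and y of empty_grip in the frame of cradle_mid between -0.012 and 0.008 m and z of empty_grip in the frame of cradle_mid between 0.053 and 0.067 m and x of full_grip in the frame of cradle_mid between -0.008 and 0.008 m and y of full_grip in the frame of cradle_mid between -0.012 and 0.008 m and z of full_grip in the frame of cradle_mid between -0.067 and -0.053 m and value of joint cradle below 0.15 rad), for 0.2 s.
2. both trays, still together in the cradle, are turned over (x of empty_grip in the frame of cradle_mid between -0.008 and 0.008 m and y of empty_grip in the frame of cradle_mid between -0.012 and 0.008 m and z of empty_grip in the frame of cradle_mid between 0.053 and 0.067 m and x of full_grip in the frame of cradle_mid between -0.008 and 0.008 m and y of full_grip in the frame of cradle_mid between -0.012 and 0.008 m and z of full_grip in the frame of cradle_mid between -0.067 and -0.053 m and value of joint cradle above 3 rad), for 0.2 s.
At the end, for the whole second after the job is handed in: The cradle is fully turned over (above 3.0 rad); the formerly empty tray is in it, home within 20 mm; both hubs lie in that tray, boss up within 0.2 rad, at rest; the other tray lies level, mouth down and at rest on the bench itself, its centre more than 130 mm from the cradle's (value of joint cradle above 3 rad and x of empty_grip in the frame of cradle_mid between -0.008 and 0.008 m and y of empty_grip in the frame of cradle_mid between -0.02 and 0.008 m and z of empty_grip in the frame of cradle_mid between 0.053 and 0.067 m and x of hub0_mid in the frame of empty_grip between -0.076 and 0.076 m and y of hub0_mid in the frame of empty_grip between -0.038 and 0.038 m and z of hub0_mid in the frame of empty_grip between -0.06 and -0.02 m and angle between each of hub0_mid, hub1_mid's own z axis and vertical above 2.94 rad and linear speed of each of hub0, hub1, full_tray below 0.02 m/s and x of hub1_mid in the frame of empty_grip between -0.076 and 0.076 m and y of hub1_mid in the frame of empty_grip between -0.038 and 0.038 m and z of hub1_mid in the frame of empty_grip between -0.06 and -0.02 m and height (world z) of full_grip between 0.054 and 0.066 m and angle between full_grip's own z axis and vertical above 3 rad and horizontal distance between full_grip and cradle_mid above 0.13 m); the robot touches nothing.
It fails at once if a hub falls out on to the bench or the stand's foot (height (world z) of any of hub0_mid, hub1_mid below 0.06 m).
It fails at once if the screwdriver is shifted by more than 40 mm (distance of the_driver from where it was at the start of the episode above 0.04 m).
It fails at once if the tin is shifted by more than 40 mm (distance of the_tin from where it was at the start of the episode above 0.04 m).
It also fails if it takes over 72 s, if anything falls off the work surface, if the arm or the gripper's body presses on something with over 40 N, if the wrist force passes 120 N, or if a joint passes its speed limit or range.

## Working session

There is one attempt and no reset: what is moved stays moved. The work goes in short steps, Python scripts to look and compute and a tool call to move; the robot and the scene stay as the last step left them, time stands still between calls to the robot, and variables do not carry over. Pictures are saved under pics/ and viewed, and the job is handed in when it is done.

Besides the shell and the picture viewer there is one more tool, called after ">>>" as name(argument=value, ...) on one line, values as JSON. drive_tool: Moves the arm, as the interface text tells. Its arguments: {"type":"object","properties":{"targets":{"type":"array"},"grip_force":{"type":"number"}},"required":["targets"]}

```bash
mkdir -p pics; cat > h.py <<'E'
import numpy as np, cv2
from rig import get_state,get_image,calibration,sign_off
from scipy.spatial.transform import Rotation as R
def ray(name,u,v,T=None):
    c=calibration(name);K=np.array(c['mtx']);d=np.linalg.inv(K)@[u,v,1]
    if name=='wrist':
        H=np.array(c['hand_eye']);H=T@H
        return H[:3,3],H[:3,:3]@d
    W=np.linalg.inv(np.array(c['world_to_cam']));return W[:3,3],W[:3,:3]@d
def onz(name,u,v,z,T=None):
    o,d=ray(name,u,v,T);return o+d*(z-o[2])/d[2]
def proj(name,p,T=None):
    c=calibration(name);K=np.array(c['mtx'])
    W=np.array(c['world_to_cam']) if name!='wrist' else np.linalg.inv(T@np.array(c['hand_eye']))
    q=W[:3,:3]@np.array(p)+W[:3,3];q=K@q;return q[:2]/q[2]
def tcp():
    s=get_state();q=s['ee_rot'];T=np.eye(4);T[:3,:3]=R.from_quat([q[1],q[2],q[3],q[0]]).as_matrix();T[:3,3]=s['position'];return T
def snap(name,f):
    T=tcp();im=get_image(name);cv2.imwrite('pics/'+f+'.png',im[:,:,::-1]);np.save('pics/'+f+'.npy',T);return im,T
E
python3 - <<'E'
from h import *
print(get_state());print(tcp())
for n in('scene','side','wrist'):
    snap(n,n+'0');c=calibration(n);print(n,c)
E
```

```text
{'clock': 0.0, 'qpos': array([-1.42599353e+00,  2.76572426e-01,  1.50614179e+00,  6.78021406e-06,
        1.36070799e+00, -1.21017291e-01]), 'qd': array([ 1.34710638e-03, -9.42439687e-04, -1.62835649e-03,  6.76137283e-05,
       -7.71560249e-05, -5.92599063e-04]), 'effort': array([ 1.87456517e-04, -4.16768575e+01, -2.45802462e+01,  1.66392838e-04,
        1.10734851e-02, -9.04764050e-06]), 'position': array([ 0.15096225, -0.55427178,  0.23044914]), 'ee_rot': array([-9.14751409e-04,  9.91180134e-01,  1.32518320e-01, -7.56427346e-06]), 'contact_force': array([-0.47511995,  0.24334559, -0.28702658]), 'moment': array([-0.00243611, -0.01224662, -0.02652344]), 'width': 0.0851009275393988}
[[ 9.64877789e-01  2.62699039e-01 -2.57437755e-04  1.50962250e-01]
 [ 2.62699067e-01 -9.64876116e-01  1.81136204e-03 -5.54271781e-01]
 [ 2.27447525e-04 -1.81537166e-03 -9.99998326e-01  2.30449140e-01]
 [ 0.00000000e+00  0.00000000e+00  0.00000000e+00  1.00000000e+00]]
scene {'mtx': array([[428.13976084,   0.        , 260.76647925],
       [  0.        , 428.13976084, 198.04416753],
       [  0.        ,  
[... 544 characters left out ...]
[-0.14858242, -0.50388828, -0.85089357,  0.14928068],
       [ 0.27171248,  0.80652578, -0.52506048,  0.80822845],
       [ 0.        ,  0.        ,  0.        ,  1.        ]])}
wrist {'mtx': array([[337.59765195,   0.        , 256.37413308],
       [  0.        , 337.59765195, 193.20807618],
       [  0.        ,   0.        ,   1.        ]]), 'hand_eye': array([[-1.90762408e-05, -9.51073422e-01, -3.08964960e-01,
         7.86548862e-02],
       [ 9.99999996e-01, -4.53897236e-05,  7.79788069e-05,
         5.28213322e-04],
       [-8.81874049e-05, -3.08964957e-01,  9.51073419e-01,
        -1.42698358e-01],
       [ 0.00000000e+00,  0.00000000e+00,  0.00000000e+00,
         1.00000000e+00]])}
```

View pics/scene0.png

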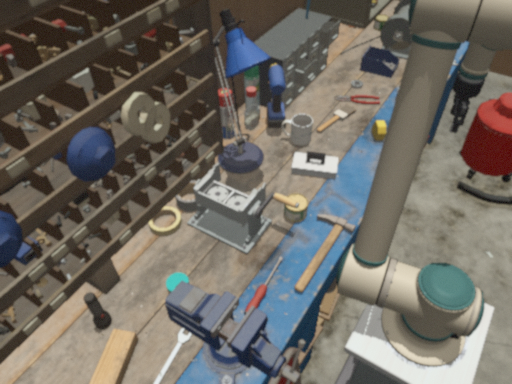

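View pics/side0.png

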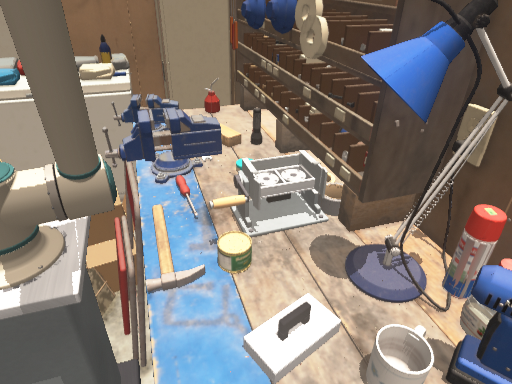

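View pics/wrist0.png

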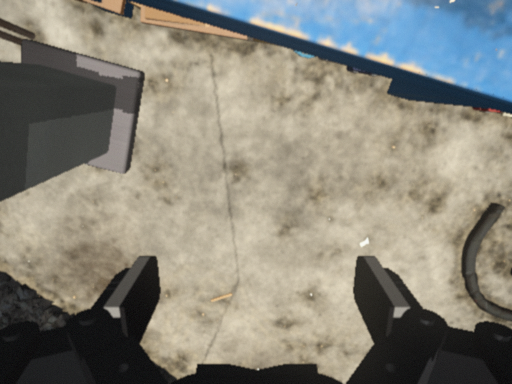

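The side view shows the empty tray, white with a black bar, at about (293,335). The tin is at (234,252), the stand and cradle at (280,190), the crank sleeve at (228,202) and the screwdriver at (187,195). In the scene view the turquoise disc at (177,282) is the look-alike hub. I'll enlarge the crops.

```bash
python3 - <<'E'
import cv2,numpy as np
a=cv2.imread('pics/side0.png');b=cv2.imread('pics/scene0.png')
cv2.imwrite('pics/c1.png',cv2.resize(a[130:390,195:355],None,fx=3.7,fy=2.3) if 0 else cv2.resize(a[135:250,195:355],None,fx=5,fy=5))
cv2.imwrite('pics/c2.png',cv2.resize(a[285:384,235:350],None,fx=6,fy=6))
cv2.imwrite('pics/c3.png',cv2.resize(b[140:260,180:345],None,fx=4.8,fy=4.8))
E
```

```text
(no output)
```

View pics/c1.png

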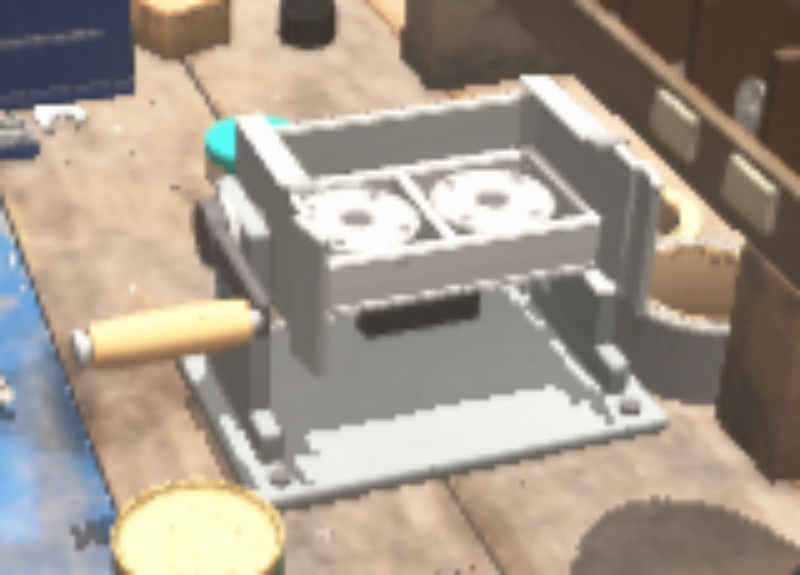

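View pics/c2.png

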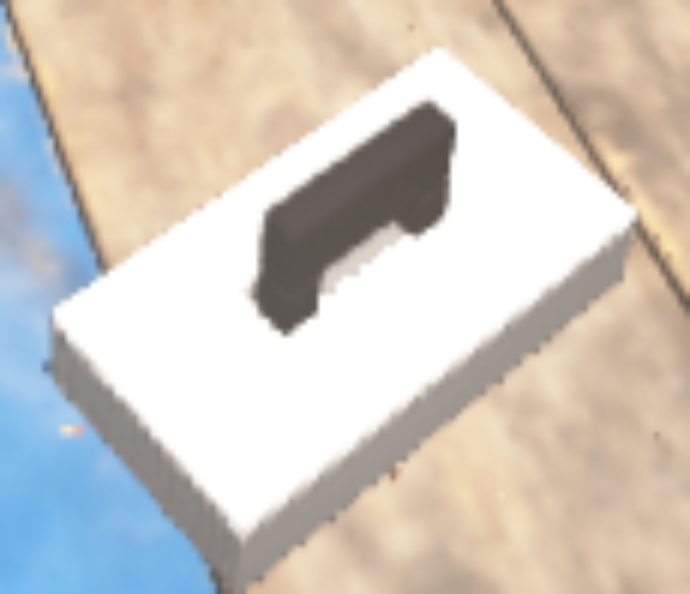

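View pics/c3.png

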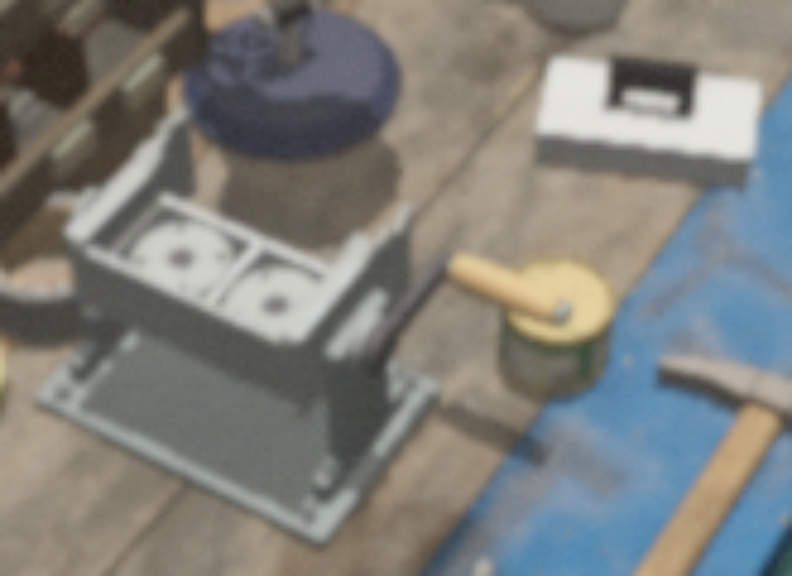

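```bash
python3 - <<'E'
from h import *
S=lambda u,v:(195+u/5,135+v/5); E_=lambda u,v:(235+u/6,285+v/6); C=lambda u,v:(180+u/4.8,140+v/4.8)
print('tray side')
P=[onz('side',*E_(*p),0.031) for p in [(440,47),(638,212),(240,535),(53,315)]]
for p in P:print(p.round(4))
print(np.mean(P,0)); 
for i in range(4):
    d=P[(i+1)%4]-P[i];print(np.linalg.norm(d).round(4),np.degrees(np.arctan2(d[1],d[0])))
print('tray scene')
for p in [(548,57),(760,92),(748,162),(538,132)]:print(onz('scene',*C(*p),0.031).round(4))
print('bar top ends side z .073',[onz('side',*E_(*p),0.073).round(4) for p in [(270,210),(430,102),(288,235),(452,125)]])
print('foot side',[onz('side',*S(*p),0.010).round(4) for p in [(275,495),(665,413),(185,362)]])
print('foot scene',[onz('scene',*C(*p),0.010).round(4) for p in [(38,396),(325,540),(437,380)]])
def tri(a,b):
    o1,d1=ray('side',*a);o2,d2=ray('scene',*b)
    t=np.linalg.lstsq(np.c_[d1,-d2],o2-o1,rcond=None)[0];p,q=o1+d1*t[0],o2+d2*t[1];return ((p+q)/2).round(4),np.linalg.norm(p-q).round(4)
print('crank inner end',tri(S(258,312),C(456,268)),'outer',tri(S(82,347),C(562,312)))
print('hub holes near',tri(S(358,218),C(277,304)),'far',tri(S(490,198),C(182,258)))
print('hubs z=.118', onz('side',*S(358,218),.115),onz('side',*S(490,198),.115),onz('scene',*C(277,304),.115),onz('scene',*C(182,258),.115))
print('tin top', onz('side',*S(198,535),.058),onz('scene',*C(558,305),.058))
print('driver ends')
E
```

```text
tray side
[ 0.5812 -0.3264  0.031 ]
[ 0.6103 -0.4017  0.031 ]
[ 0.4623 -0.459   0.031 ]
[ 0.4346 -0.3833  0.031 ]
[ 0.52211282 -0.39258531  0.031     ]
0.0807 -68.81067084000848
0.1587 -158.82160519168016
0.0806 110.08802887551649
0.1572 21.20649738423186
tray scene
[ 0.6105 -0.3985  0.031 ]
[ 0.4571 -0.4471  0.031 ]
[ 0.4322 -0.3746  0.031 ]
[ 0.5763 -0.3224  0.031 ]
bar top ends side z .073 [array([ 0.4918, -0.3986,  0.073 ]), array([ 0.5495, -0.3776,  0.073 ]), array([ 0.4936, -0.4075,  0.073 ]), array([ 0.552, -0.387,  0.073])]
foot side [array([ 0.5344, -0.0978,  0.01  ]), array([ 0.7504, -0.0921,  0.01  ]), array([0.5214, 0.0251, 0.01  ])]
foot scene [array([0.7432, 0.0548, 0.01  ]), array([0.517, 0.051, 0.01 ]), array([ 0.5252, -0.097 ,  0.01  ])]
crank inner end (array([ 0.5199, -0.1036,  0.1207]), np.float64(0.008)) outer (array([ 0.4418, -0.1055,  0.1201]), np.float64(0.001))
hub holes near (array([ 0.5991, -0.0233,  0.1137]), np.float64(0.0025)) far (array([ 0.6716, -0.0232,  0.1142]), np.float64(0.001))
hubs z=.118 [ 0.59979992 -0.02435183  0.115     ] [ 0.67167151 -0.02408735  0.115     ] [ 0.59700607 -0.02189855  0.115     ] [ 0.67054808 -0.02244988  0.115     ]
tin top [ 0.47635843 -0.1708875   0.058     ] [ 0.4705085  -0.15955068  0.058     ]
driver ends
```

```bash
cat >> h.py <<'E'
def plan(xyz,yaw):
    """yaw deg = direction of tool x in world; prints wz then shift after the turn"""
    T=tcp();y=np.degrees(np.arctan2(T[1,0],T[0,0]));wz=-(yaw-y)
    rv=R.from_matrix(T[:3,:3])*R.from_euler('z',wz,degrees=True)
    a=np.radians(yaw);G=np.array([[np.cos(a),np.sin(a),0],[np.sin(a),-np.cos(a),0],[0,0,-1]]).T.T
    d=np.array(xyz)-T[:3,3]; full=R.from_matrix(T[:3,:3].T@G).as_rotvec(degrees=True)
    print('pos',T[:3,3].round(4),'yaw',y.round(2),'turn',full.round(2),'shift mm',(G.T@d*1000).round(1))
def tri(a,b):
    o1,d1=ray('side',*a);o2,d2=ray('scene',*b)
    t=np.linalg.lstsq(np.c_[d1,-d2],o2-o1,rcond=None)[0];p,q=o1+d1*t[0],o2+d2*t[1];return ((p+q)/2).round(4),np.linalg.norm(p-q).round(4)
E
python3 - <<'E'
from h import *
print(tri((400,90),(248,75)),tri((475,10),(230,12)),tri((420,117),(268,62)))
plan([0.522,-0.392,0.19],21.2)
E
```

```text
(array([ 0.722 , -0.2737,  0.3892]), np.float64(0.0247)) (array([ 0.7977, -0.3137,  0.5239]), np.float64(0.0143)) (array([ 0.7012, -0.3601,  0.3845]), np.float64(0.0042))
pos [ 0.151  -0.5544  0.2306] yaw 15.23 turn [-0.08 -0.01 -5.97] shift mm [404.7 -17.3  40.6]
```

>>> drive_tool(targets=[0,0,-3,20,0,0,1,0,0,-3,40,0,0,1,0,0,0,45,-3,5,1,0,0,0,50,-3,5,1,0,0,0,50,-3,5,1,0,0,0,50,-3,5,1,0,0,0,50,-3,5,1,0,0,0,45,-2,5,1,0,0,0,35,0,5,1,0,0,0,20,0,5,1,0,0,0,0,0,0,1,0,0,0,0,0,0,1])

```text
clock: 1.65
position: [0.5228, -0.3966, 0.1914]
ee_rot: [0.0, 0.983, 0.184, -0.001]
contact_force: [-0.8, 0.3, 0.3]
width: 0.0857
```

```bash
python3 - <<'E'
from h import *
snap('wrist','w1');plan([0.522,-0.392,0.19],21.2)
E
```

```text
pos [ 0.5227 -0.3969  0.1916] yaw 21.18 turn [ 0.01  0.04 -0.02] shift mm [ 1.2 -4.8  1.6]
```

View pics/w1.png

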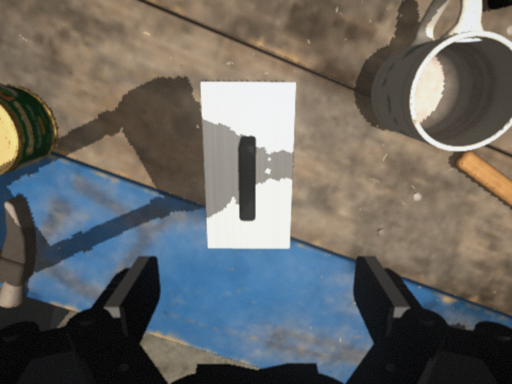

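The wrist view shows the tray's top face with corners near (201,82), (296,83), (291,249) and (208,248). The black bar runs from (247,137) to (247,220), and a mug stands clear on the right.

```bash
python3 - <<'E'
from h import *
T=np.load('pics/w1.npy')
im=cv2.imread('pics/w1.png');g=(im.max(2)<60).astype('uint8');
bar=g[128:228,232:264];ys,xs=np.nonzero(bar);print('bar px',xs.mean()+232,ys.mean()+128)
P=[onz('wrist',*p,0.031,T) for p in [(201,82),(296,83),(291,248.5),(208,248)]]
print(np.round(P,4),np.mean(P,0))
for i in range(4):
    d=P[(i+1)%4]-P[i];print(np.linalg.norm(d).round(4),np.degrees(np.arctan2(d[1],d[0])))
a=onz('wrist',247.5,138,.073,T);b=onz('wrist',247.5,219.5,.073,T);print(a,b,(a+b)/2,np.linalg.norm(a-b))
c=np.mean(P,0);plan([c[0],c[1],0.043],21.2)
E
```

```text
bar px 246.0811088295688 173.33778234086242
[[ 0.5802 -0.3242  0.031 ]
 [ 0.6087 -0.4     0.031 ]
 [ 0.4627 -0.4575  0.031 ]
 [ 0.4333 -0.3802  0.031 ]] [ 0.52123588 -0.3904794   0.031     ]
0.081 -69.35533551899387
0.1569 -158.51841665794788
0.0827 110.83752980745123
0.1571 20.848364282360446
[ 0.55637804 -0.37675537  0.073     ] [ 0.49288571 -0.40081164  0.073     ] [ 0.52463188 -0.3887835   0.073     ] 0.06789683127378357
pos [ 0.5227 -0.3969  0.1916] yaw 21.18 turn [ 0.01  0.04 -0.02] shift mm [  1.   -6.5 148.6]
```

>>> drive_tool(targets=[0,0,0,1,-6,25,1,0,0,0,0,0,35,1,0,0,0,0,0,35,1,0,0,0,0,0,30,0.6,0,0,0,0,0,17,0.4,0,0,0,0,0,8,0.4,0,0,0,0,0,0,0,0,0,0,0,0,0,0,0,0,0,0,0,0,0,0,0,0,0,0,0,0], grip_force=70)

```text
clock: 2.95
position: [0.5228, -0.3906, 0.0419]
ee_rot: [0.0, 0.983, 0.184, 0.0]
contact_force: [0.4, 0.0, -0.5]
width: 0.0128
```

```bash
python3 - <<'E'
from h import *
s=get_state();print(s['width'],s['contact_force'],s['moment']);plan([0.522,-0.39,0.19],21.2)
E
```

```text
0.012849258020715047 [ 0.40614692  0.02065875 -0.51131017] [-0.03836294 -0.05707889  0.01807162]
pos [ 0.5228 -0.3906  0.0419] yaw 21.24 turn [ 0.06 -0.02  0.04] shift mm [  -0.5   -0.8 -148.1]
```

```bash
python3 - <<'E'
from h import *
S=lambda u,v:(195+u/5,135+v/5); C=lambda u,v:(180+u/4.8,140+v/4.8)
for p in [(598,215),(330,262),(530,152)]:print(onz('side',*S(*p),.118).round(4))
a=cv2.imread('pics/side0.png');b=cv2.imread('pics/scene0.png')
cv2.imwrite('pics/c4.png',cv2.resize(a[145:215,225:330],None,fx=7.6,fy=7.6,interpolation=cv2.INTER_CUBIC))
cv2.imwrite('pics/c5.png',cv2.resize(b[160:225,190:270],None,fx=9,fy=9,interpolation=cv2.INTER_CUBIC))
E
```

```text
[ 0.7147 -0.0603  0.118 ]
[ 0.5711 -0.065   0.118 ]
[0.7097 0.0113 0.118 ]
```

View pics/c4.png

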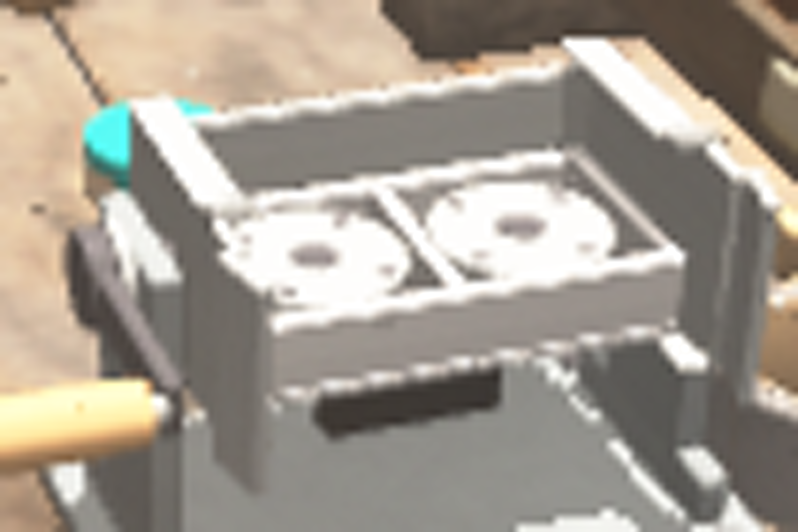

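View pics/c5.png

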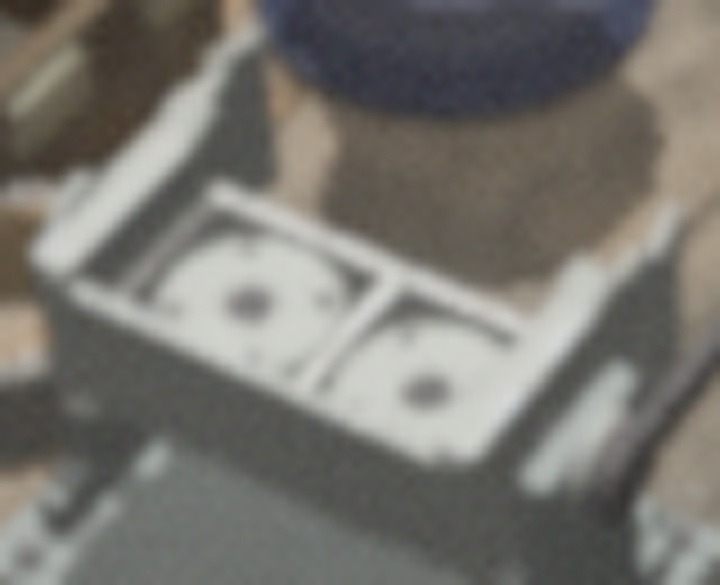

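```bash
python3 - <<'E'
from h import *
A=lambda u,v:(225+u/7.6,145+v/7.6);B=lambda u,v:(190+u/9,160+v/9)
print('side div',[onz('side',*A(*p),.118).round(4) for p in [(456,283),(385,190)]],'corner',onz('side',*A(683,255),.118).round(4),onz('side',*A(572,155),.118).round(4))
print('scene div',[onz('scene',*B(*p),.118).round(4) for p in [(392,277),(310,388)]],'corners',onz('scene',*B(212,186),.118).round(4),onz('scene',*B(78,288),.118).round(4))
print('lip tops(z~.155) far plate mouth ends side',[onz('side',*A(*p),.153).round(4) for p in [(590,42),(662,132),(150,105),(215,205)]])
print('scene',[onz('scene',*B(*p),.153).round(4) for p in [(50,255),(195,110),(475,455),(580,265)]])
plan([0.57,-0.27,0.23],10);plan([0.634,-0.205,0.19],1.2)
E
```

```text
side div [array([ 0.6354, -0.0587,  0.118 ]), array([0.6355, 0.0063, 0.118 ])] corner [ 0.7141 -0.063   0.118 ] [0.7078 0.0119 0.118 ]
scene div [array([ 0.6353, -0.0557,  0.118 ]), array([6.295e-01, 4.000e-04, 1.180e-01])] corners [ 0.7135 -0.0585  0.118 ] [0.723  0.0048 0.118 ]
lip tops(z~.155) far plate mouth ends side [array([0.7186, 0.0277, 0.153 ]), array([ 0.713 , -0.0416,  0.153 ]), array([0.5569, 0.0238, 0.153 ]), array([ 0.5568, -0.0476,  0.153 ])]
scene [array([0.7163, 0.0219, 0.153 ]), array([ 0.7168, -0.0585,  0.153 ]), array([0.5485, 0.0203, 0.153 ]), array([ 0.5653, -0.0663,  0.153 ])]
pos [ 0.5228 -0.3906  0.0419] yaw 21.24 turn [ 0.06 -0.02 11.24] shift mm [  67.4 -110.6 -188.1]
pos [ 0.5228 -0.3906  0.0419] yaw 21.24 turn [ 0.06 -0.03 20.04] shift mm [ 115.1 -183.2 -148.1]
```

>>> drive_tool(targets=[0,0,0,0,0,-20,0,0,0,0,0,0,-40,0,0,0,0,0,0,-45,0,0,0,0,0,0,-40,0,0,0,5,0,0,-20,0,0,0,6,20,-30,0,0,0,0,4,25,-40,0,0,0,0,5,25,-40,0,0,0,0,0,10,-20,0,0,0,0,0,0,0,0,0,0,0,0,0,0,0,0])

```text
clock: 4.32
position: [0.5805, -0.2505, 0.2062]
ee_rot: [0.001, 1.0, 0.011, -0.0]
contact_force: [-0.1, -0.4, -3.5]
width: 0.0129
```

```bash
python3 - <<'E'
from h import *
s=get_state();print(s['width'],s['contact_force'],s['moment']);plan([0.634,-0.20,0.21],1)
snap('side','s2')
E
```

```text
0.012887244450494011 [-0.07291653 -0.35662768 -3.46272795] [-0.0130703   0.00337695  0.01276311]
pos [ 0.5805 -0.2505  0.2062] yaw 1.24 turn [0.07 0.04 0.24] shift mm [ 54.4 -49.6  -3.8]
```

View pics/s2.png

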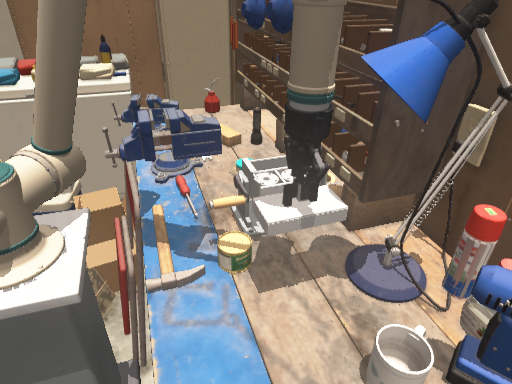

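>>> drive_tool(targets=[0,0,0,20,-10,5,0,0,0,0,25,-20,15,0,0,0,0,9,-20,15,0,0,0,0,0,-8,8,0,0,0,0,0,0,0,0,0,0,0,0,0,0,0])

```text
clock: 5.12
position: [0.6335, -0.1911, 0.164]
ee_rot: [0.001, 1.0, 0.011, 0.0]
contact_force: [0.5, 0.6, -2.6]
width: 0.013
```

```bash
python3 - <<'E'
from h import *
plan([0.635,-0.02,0.1625],1)
i,_=snap('side','s3');j,_=snap('scene','sc3')
cv2.imwrite('pics/c6.png',cv2.resize(i[145:245,205:355,::-1],None,fx=5.3,fy=5.3,interpolation=cv2.INTER_CUBIC))
cv2.imwrite('pics/c7.png',cv2.resize(j[130:255,170:320,::-1],None,fx=4.8,fy=4.8,interpolation=cv2.INTER_CUBIC))
E
```

```text
pos [ 0.6335 -0.1911  0.164 ] yaw 1.21 turn [ 0.07 -0.04  0.21] shift mm [   4.5 -171.     1.5]
```

View pics/c6.png

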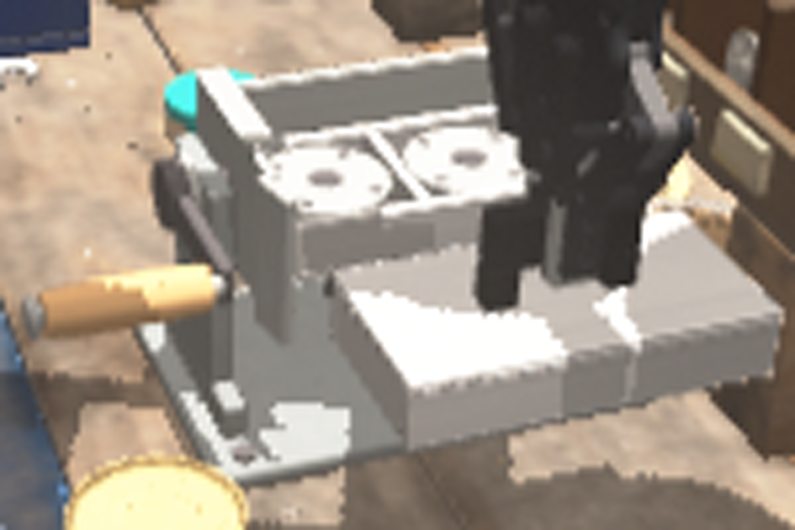

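View pics/c7.png

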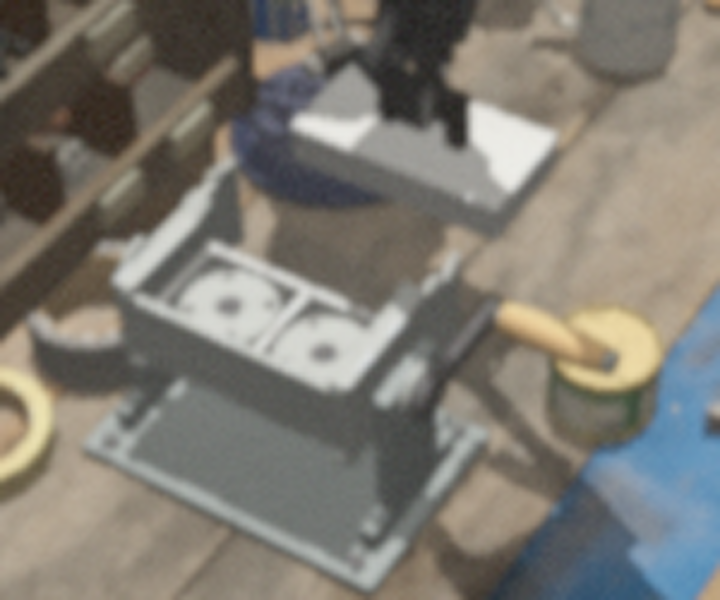

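```bash
python3 - <<'E'
from h import *
A=lambda u,v:(205+u/5.3,145+v/5.3);B=lambda u,v:(170+u/4.8,130+v/4.8)
P=[onz('side',*A(*p),.153) for p in [(408,388),(780,315),(330,275)]]
print(np.round(P,4)); d=P[1]-P[0];print(np.linalg.norm(d),np.degrees(np.arctan2(d[1],d[0])),'c',(P[1]+P[2])/2)
P=[onz('scene',*B(*p),.153) for p in [(292,122),(497,205),(556,132)]]
print(np.round(P,4)); d=P[0]-P[1];print(np.linalg.norm(d),np.degrees(np.arctan2(d[1],d[0])),'c',(P[0]+P[2])/2)
print('full tray side far corner, div',onz('side',*A(526,187),.118).round(4),[onz('side',*A(*p),.118).round(4) for p in[(423,200),(378,135)]])
print('scene div',[onz('scene',*B(*p),.118).round(4) for p in [(308,290),(264,350)]])
E
```

```text
[[ 0.5541 -0.2384  0.153 ]
 [ 0.7102 -0.2356  0.153 ]
 [ 0.5522 -0.159   0.153 ]]
0.15618580941833154 1.026421748013745 c [ 0.63119289 -0.19728453  0.153     ]
[[ 0.711  -0.1529  0.153 ]
 [ 0.5541 -0.1568  0.153 ]
 [ 0.5568 -0.2366  0.153 ]]
0.15700742047797706 1.4268850606917451 c [ 0.63390779 -0.19475445  0.153     ]
full tray side far corner, div [ 0.6849 -0.0633  0.118 ] [array([ 0.634 , -0.0608,  0.118 ]), array([0.6363, 0.0034, 0.118 ])]
scene div [array([ 0.6346, -0.0579,  0.118 ]), array([ 0.6285, -0.0011,  0.118 ])]
```

>>> drive_tool(targets=[0,0,0,5,0,1.5,0,0,0,0,0,-20,0,0,0,0,0,0,-20,0,0,0,0,0,0,-15,0,0,0,0,0,0,-10,0,0,0,0,0,0,-10,0,0,0,0,0,0,-5,0,0,0,0,0,0,0,0,0])

```text
clock: 6.22
position: [0.637, -0.1101, 0.1618]
ee_rot: [0.0, 1.0, 0.011, 0.0]
contact_force: [0.9, -0.3, -3.0]
width: 0.0129
```

```bash
python3 - <<'E'
from h import *
s=get_state();print(s['width'],s['contact_force'],s['moment'])
plan([0.635,-0.02,0.1625],1)
i,_=snap('side','s4');j,_=snap('scene','sc4')
cv2.imwrite('pics/c8.png',cv2.resize(i[145:245,205:355,::-1],None,fx=5.3,fy=5.3,interpolation=cv2.INTER_CUBIC))
cv2.imwrite('pics/c9.png',cv2.resize(j[130:255,170:320,::-1],None,fx=4.8,fy=4.8,interpolation=cv2.INTER_CUBIC))
E
```

```text
0.012864514661637079 [ 0.88786288 -0.33090143 -2.98187688] [ 0.03116251  0.00255032 -0.02924188]
pos [ 0.637  -0.1101  0.1618] yaw 1.25 turn [ 0.02 -0.    0.25] shift mm [ -0.4 -90.1  -0.7]
```

View pics/c8.png

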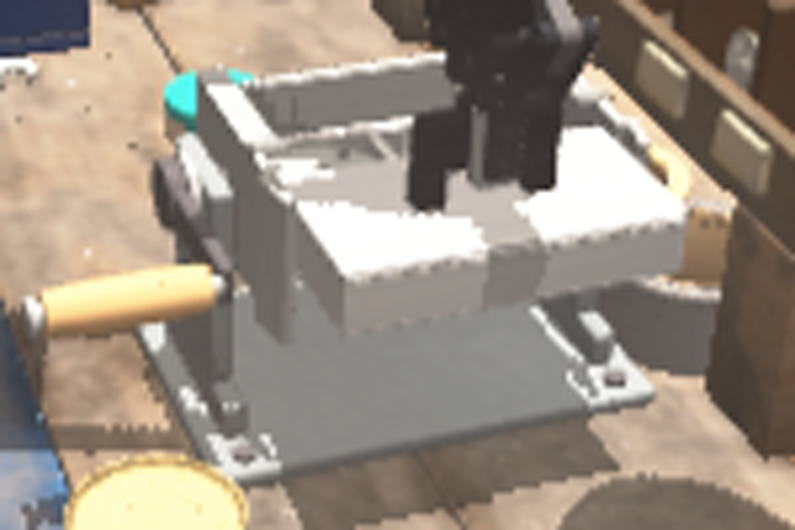

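View pics/c9.png

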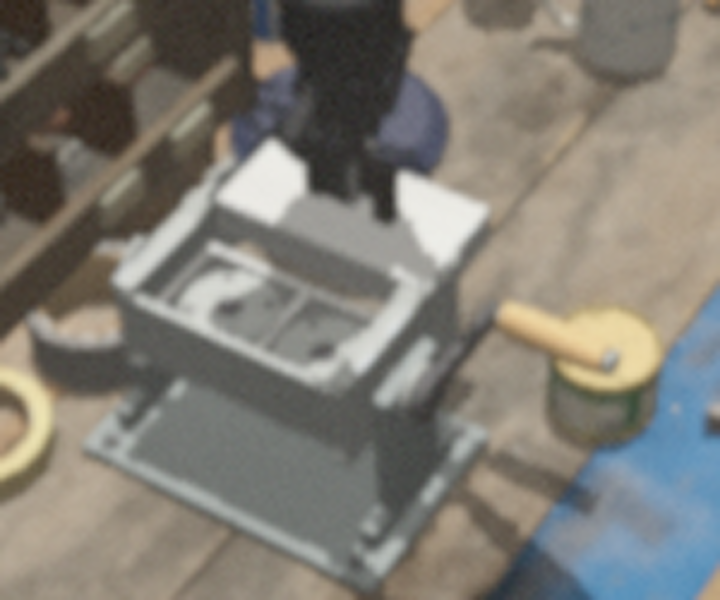

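Both views show the tray's front edge between the flares, and there is no contact force. I'll keep going.

>>> drive_tool(targets=[0,0,0,0,-8,0,0,0,0,0,0,-8,0,0,0,0,0,0,-8,0,0,0,0,0,0,-6,0,0,0,0,0,0,0,0,0])

```text
clock: 6.95
position: [0.6363, -0.0796, 0.1618]
ee_rot: [0.0, 1.0, 0.011, -0.0]
contact_force: [0.3, -0.8, -2.5]
width: 0.0133
```

```bash
python3 - <<'E'
from h import *
s=get_state();print(s['width'],s['contact_force'],s['moment'])
plan([0.635,-0.02,0.1625],1.2)
E
```

```text
0.013328943970221713 [ 0.29894746 -0.82426008 -2.5447966 ] [-0.02482265  0.02808552  0.03202358]
pos [ 0.6363 -0.0796  0.1618] yaw 1.28 turn [0.   0.   0.08] shift mm [ -0.  -59.6  -0.7]
```

>>> drive_tool(targets=[0,0,0,0,-8,0,0,0,0,0,0,-8,0,0,0,0,0,0,-8,0,0,0,0,0,0,-8,0,0,0,0,0,0,-8,0,0,0,0,0,0,-5,0,0,0,0,0,0,0,0,0])

```text
clock: 7.82
position: [0.6353, -0.0348, 0.1618]
ee_rot: [0.0, 1.0, 0.011, 0.0]
contact_force: [-0.2, -0.3, -2.5]
width: 0.0129
```

```bash
python3 - <<'E'
from h import *
s=get_state();print(s['width'],s['contact_force'],s['moment'])
plan([0.635,-0.02,0.1625],1.2)
E
```

```text
0.01290968263224952 [-0.19462288 -0.29812158 -2.51416647] [-0.01937395 -0.03199452  0.00982119]
pos [ 0.6353 -0.0348  0.1618] yaw 1.27 turn [ 0.01 -0.    0.07] shift mm [ -0.  -14.8  -0.7]
```

Insertion is free so far. I'll go to the stop in small steps.

>>> drive_tool(targets=[0,0,0,0,-4,0,0,0,0,0,0,-4,0,0,0,0,0,0,-2,0,0,0,0,0,0,-2,0,0,0,0,0,0,0,0,0])

```text
clock: 8.45
position: [0.6351, -0.0231, 0.1618]
ee_rot: [0.0, 1.0, 0.011, -0.0]
contact_force: [-0.0, -0.2, -2.1]
width: 0.0128
```

```bash
python3 - <<'E'
from h import *
s=get_state();print(s['width'],s['contact_force'],s['moment'])
plan([0.635,-0.02,0.1625],1.2)
E
```

```text
0.01283597159229127 [-0.04612031 -0.1693509  -2.09909027] [ 0.01125939 -0.00691756  0.01177722]
pos [ 0.6351 -0.0231  0.1618] yaw 1.24 turn [0.01 0.   0.04] shift mm [-0.  -3.1 -0.7]
```

>>> drive_tool(targets=[0,0,0,0,-1.5,0,0,0,0,0,0,-1.5,0,0,0,0,0,0,-1.5,0,0,0,0,0,0,0,0,0])

```text
clock: 8.95
position: [0.6349, -0.019, 0.1618]
ee_rot: [0.0, 1.0, 0.011, -0.0]
contact_force: [-0.2, -1.4, -3.1]
width: 0.0134
```

```bash
python3 - <<'E'
from h import *
s=get_state();print(s['width'],s['contact_force'],s['moment'])
plan([0.635,-0.02,0.1625],1.2)
E
```

```text
0.013397667058479354 [-0.20555045 -1.4271205  -3.13164354] [-0.14767541  0.01167238 -0.06127511]
pos [ 0.6349 -0.019   0.1618] yaw 1.23 turn [0.04 0.01 0.03] shift mm [ 0.   1.  -0.7]
```

>>> drive_tool(targets=[0,0,0,0,-1.5,0,0,0,0,0,0,-1,0,0,0,0,0,0,0,0,0])

```text
clock: 9.32
position: [0.6349, -0.0188, 0.162]
ee_rot: [0.002, 1.0, 0.011, 0.0]
contact_force: [-0.7, -7.5, -1.0]
width: 0.0129
```

```bash
python3 - <<'E'
from h import *
s=get_state();print(s['width'],s['contact_force'],s['moment'])
plan([0.635,-0.02,0.1625],1.2)
i,_=snap('side','s5');j,_=snap('scene','sc5')
cv2.imwrite('pics/c10.png',cv2.resize(i[145:245,205:355,::-1],None,fx=5.3,fy=5.3,interpolation=cv2.INTER_CUBIC))
cv2.imwrite('pics/c11.png',cv2.resize(j[130:255,170:320,::-1],None,fx=4.8,fy=4.8,interpolation=cv2.INTER_CUBIC))
E
```

```text
0.01289435979120661 [-0.72165786 -7.49998308 -1.04720616] [-1.15696242  0.07683755 -0.08966722]
pos [ 0.6349 -0.0188  0.162 ] yaw 1.24 turn [ 0.28 -0.    0.04] shift mm [ 0.   1.2 -0.5]
```

View pics/c10.png

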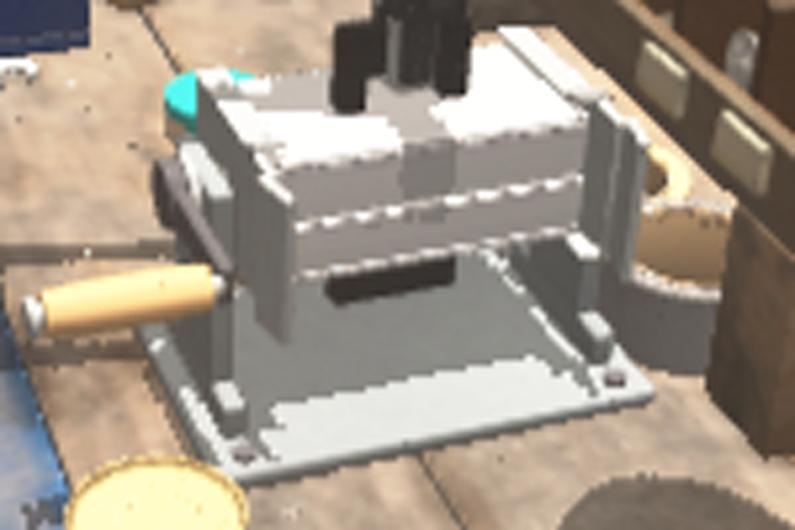

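View pics/c11.png

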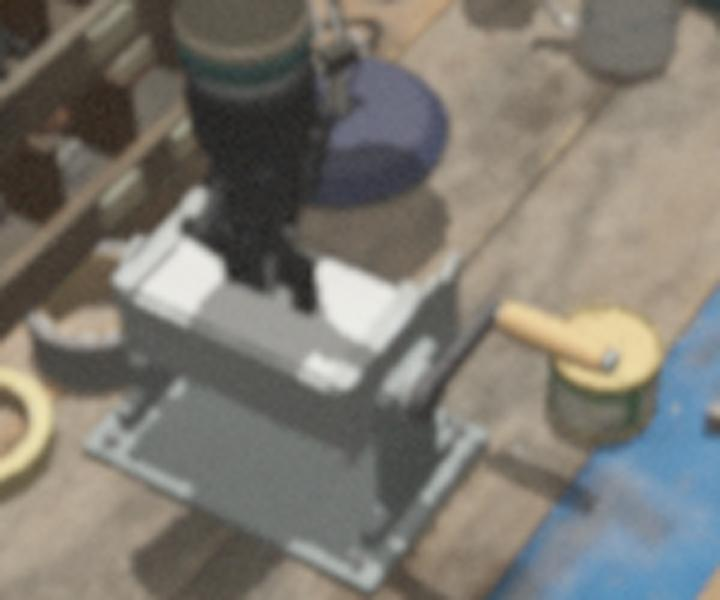

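The tray is home: a 7.5 N push came back from the stop at y = -0.019. The views show both trays stacked with the lips over the upper one. I'll ease off, release and rise.

>>> drive_tool(targets=[0,0,0,0,2,1,0,0,0,0,0,0,0,0.25,0,0,0,0,0,0,0.35,0,0,0,0,0,0,0.35,0,0,0,0,0,-15,0.35,0,0,0,0,0,-30,0.4,0,0,0,0,0,-35,0.5,0,0,0,0,0,-25,0.6,0,0,0,0,0,0,0.7])

```text
clock: 10.55
position: [0.6364, -0.0183, 0.2692]
ee_rot: [0.0, 1.0, 0.011, 0.003]
contact_force: [-0.6, -0.2, -0.5]
width: 0.0599
```

```bash
python3 - <<'E'
from h import *
s=get_state();print(s['width'],s['contact_force'],s['moment'])
plan([0.472,-0.1025,0.26],1.25)
i,_=snap('side','s6');j,_=snap('scene','sc6')
cv2.imwrite('pics/c10.png',cv2.resize(i[145:245,205:355,::-1],None,fx=5.3,fy=5.3,interpolation=cv2.INTER_CUBIC))
E
```

```text
0.059887970717060576 [-0.63001529 -0.22532366 -0.48260705] [-0.02333942 -0.00208216  0.00616229]
pos [ 0.6364 -0.0183  0.2692] yaw 1.24 turn [ 0.06 -0.37 -0.01] shift mm [-166.2   80.6    9.2]
```

View pics/c10.png

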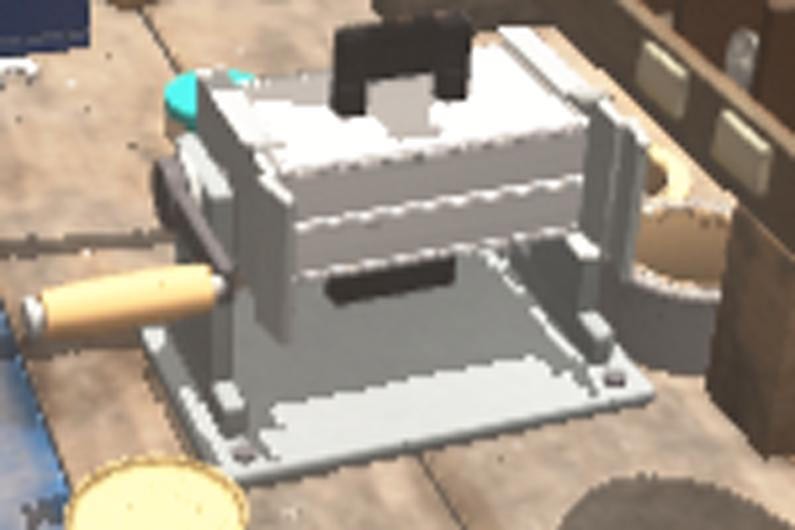

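The tray stayed seated, with its walls flush to the lower tray and its bar in the middle. Next is the crank.

>>> drive_tool(targets=[0,0,0,-30,10,0,1,0,0,0,-45,25,0,1,0,0,0,-45,25,0,1,0,0,0,-32,15,0,1,0,0,0,-14,5,0,1,0,0,0,0,0,0,1,0,0,0,0,0,0,1])

```text
clock: 11.52
position: [0.4719, -0.1014, 0.2655]
ee_rot: [-0.0, 1.0, 0.011, 0.0]
contact_force: [0.5, 0.5, 1.1]
width: 0.0857
```

```bash
python3 - <<'E'
from h import *
plan([0.472,-0.1025,0.10],1.25)
snap('wrist','w7')
E
```

```text
pos [ 0.4719 -0.1014  0.2655] yaw 1.26 turn [-0.02 -0.03  0.01] shift mm [1.000e-01 1.100e+00 1.655e+02]
```

View pics/w7.png

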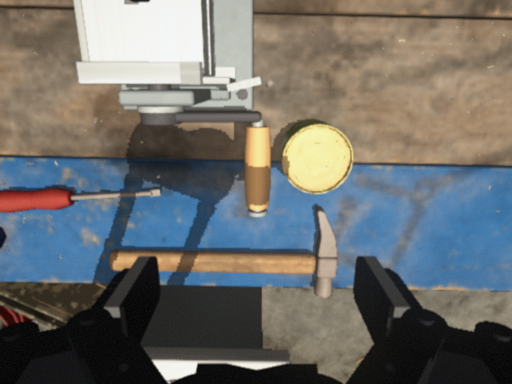

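```bash
python3 - <<'E'
from h import *
T=np.load('pics/w7.npy')
for p in [(258.5,127),(258,208),(258,168)]:print(onz('wrist',*p,0.125,T))
c=onz('wrist',319,158,.058,T);print('tin',c)
im=cv2.imread('pics/w7.png');hsv=cv2.cvtColor(im,cv2.COLOR_BGR2HSV)
for r in(140,165,190):
    x=np.nonzero((hsv[r,235:282,0]<25)&(hsv[r,235:282,1]>80))[0]+235;print(r,x.min(),x.max(),onz('wrist',(x.min()+x.max())/2,r,.122,T))
E
```

```text
[ 0.51654273 -0.10283474  0.125     ]
[ 0.44491813 -0.10410393  0.125     ]
[ 0.48164315 -0.10324049  0.125     ]
tin [ 0.47757878 -0.16800235  0.058     ]
140 236 281 [ 0.50528815 -0.10312191  0.122     ]
165 245 270 [ 0.48357494 -0.10277418  0.122     ]
190 246 268 [ 0.46083229 -0.10285405  0.122     ]
```

The crank sleeve runs from (258,125) to (258,210), with its middle at about (0.481, -0.103). The tin at (319,158) sits below fingertip height. I'll descend and grip.

>>> drive_tool(targets=[0,0,0,3,1.5,30,1,0,0,0,0,0,40,1,0,0,0,0,0,40,1,0,0,0,0,0,35,0.8,0,0,0,0,0,14,0.6,0,0,0,0,0,5,0.5,0,0,0,0,0,0,0.2,0,0,0,0,0,0,0,0,0,0,0,0,0,0,0,0,0,0,0,0,0], grip_force=50)

```text
clock: 12.82
position: [0.4746, -0.1021, 0.1027]
ee_rot: [-0.001, 1.0, 0.01, 0.001]
contact_force: [0.8, 5.9, -1.4]
width: 0.0213
```

```bash
python3 - <<'E'
from h import *
s=get_state();print(s['width'],s['contact_force'],s['moment']);plan([0.475,-0.0225,0.181],1.25)
for k in range(0,181,15):
    if k: print(k,(80*(np.cos(np.radians(k))-np.cos(np.radians(k-15)))).round(1),(-80*(np.sin(np.radians(k))-np.sin(np.radians(k-15)))).round(1))
E
```

```text
0.02131017233690487 [ 0.84591042  5.90271206 -1.41438246] [ 0.79762616 -0.24365543 -0.098525  ]
pos [ 0.4746 -0.1021  0.1027] yaw 1.17 turn [-0.1  -0.15 -0.08] shift mm [  2.1 -79.6 -78.3]
15 -2.7 -20.7
30 -8.0 -19.3
45 -12.7 -16.6
60 -16.6 -12.7
75 -19.3 -8.0
90 -20.7 -2.7
105 -20.7 2.7
120 -19.3 8.0
135 -16.6 12.7
150 -12.7 16.6
165 -8.0 19.3
180 -2.7 20.7
```

>>> drive_tool(targets=[0,0,0,0,-0.7,-10.4,0,0,0,0,0,-2,-10.3,0,0,0,0,0,-3.4,-9.9,0,0,0,0,0,-4.6,-9.4,0,0,0,0,0,-5.8,-8.7,0,0,0,0,0,-6.9,-7.9,0,0,0,0,0,-7.9,-6.9,0,0,0,0,0,-8.7,-5.8,0,0,0,0,0,-9.4,-4.6,0,0,0,0,0,-9.9,-3.4,0,0,0,0,0,-10.3,-2,0,0,0,0,0,-10.4,-0.7,0])

```text
clock: 14.32
position: [0.4731, -0.025, 0.1828]
ee_rot: [0.003, 1.0, 0.011, 0.001]
contact_force: [4.7, -4.6, -6.0]
width: 0.0216
```

```bash
python3 - <<'E'
from h import *
s=get_state();print(s['width'],s['contact_force'],s['moment']);plan([0.475,-0.0225,0.181],1.25)
i,_=snap('side','s8')
cv2.imwrite('pics/c10.png',cv2.resize(i[125:245,195:355,::-1],None,fx=5,fy=5,interpolation=cv2.INTER_CUBIC))
E
```

```text
0.021626366460776925 [ 4.66353993 -4.62786054 -6.01042611] [-0.64553976 -0.60990134 -0.18718135]
pos [ 0.4731 -0.025   0.1828] yaw 1.26 turn [ 0.29 -0.15  0.01] shift mm [ 2.  -2.5  1.8]
```

View pics/c10.png

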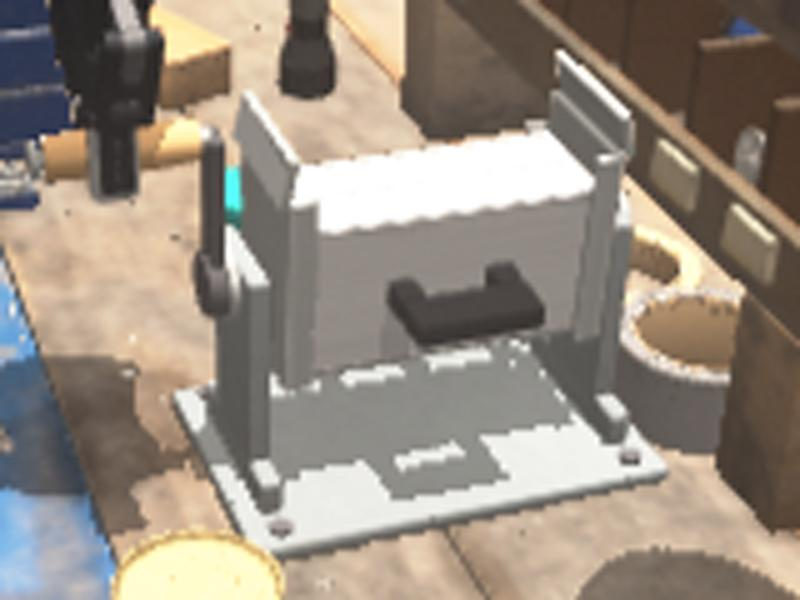

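It is half turned. The crank is upright and both trays are held on edge, with the old tray's grip facing right. I'll continue.

>>> drive_tool(targets=[0,0,0,0,-10.4,0.7,0,0,0,0,0,-10.3,2,0,0,0,0,0,-9.9,3.4,0,0,0,0,0,-9.4,4.6,0,0,0,0,0,-8.7,5.8,0,0,0,0,0,-7.9,6.9,0,0,0,0,0,-6.9,7.9,0,0,0,0,0,-5.8,8.7,0,0,0,0,0,-4.6,9.4,0,0,0,0,0,-3.4,9.9,0,0,0,0,0,-2,10.3,0,0,0,0,0,-0.7,10.4,0])

```text
clock: 15.88
position: [0.4716, 0.0579, 0.1018]
ee_rot: [-0.001, 1.0, 0.011, 0.001]
contact_force: [1.3, 3.0, 34.5]
width: 0.0212
```

```bash
python3 - <<'E'
from h import *
s=get_state();print(s['width'],s['contact_force'],s['moment']);plan([0.475,0.057,0.101],1.25)
E
```

```text
0.02118921402650618 [ 1.33025405  2.96318384 34.4830739 ] [ 0.39051165 -0.37521848 -0.10829438]
pos [0.4716 0.0579 0.1018] yaw 1.21 turn [-0.1  -0.16 -0.04] shift mm [3.4 1.  0.8]
```

>>> drive_tool(targets=[0,0,0,0,0,-1,0,0,0,0,0,0,0,0.5,0,0,0,0,0,0,0.7,0,0,0,0,0,0,0.7,0,0,0,0,0,-20,0.7,0,0,0,0,0,-40,0.8,0,0,0,0,0,-50,1,0,0,0,0,0,-40,1,0,0,0,0,0,-10,1,0,0,0,0,0,0,1])

```text
clock: 17.12
position: [0.4699, 0.0567, 0.2624]
ee_rot: [0.0, 1.0, 0.011, -0.0]
contact_force: [0.3, 0.4, -1.0]
width: 0.0853
```

```bash
python3 - <<'E'
from h import *
s=get_state();print(s['width'],s['contact_force'],s['moment']);plan([0.635,-0.019,0.27],1.25)
i,_=snap('side','s9');j,_=snap('scene','sc9')
cv2.imwrite('pics/c10.png',cv2.resize(i[125:245,195:355,::-1],None,fx=5,fy=5,interpolation=cv2.INTER_CUBIC))
cv2.imwrite('pics/c11.png',cv2.resize(j[130:300,150:350,::-1],None,fx=4,fy=4,interpolation=cv2.INTER_CUBIC))
E
```

```text
0.08531671990911925 [ 0.33057329  0.36360876 -1.02615688] [-0.0129751   0.01354786 -0.029132  ]
pos [0.4699 0.0567 0.2624] yaw 1.23 turn [ 0.01  0.03 -0.02] shift mm [163.4  79.3  -7.6]
```

View pics/c10.png

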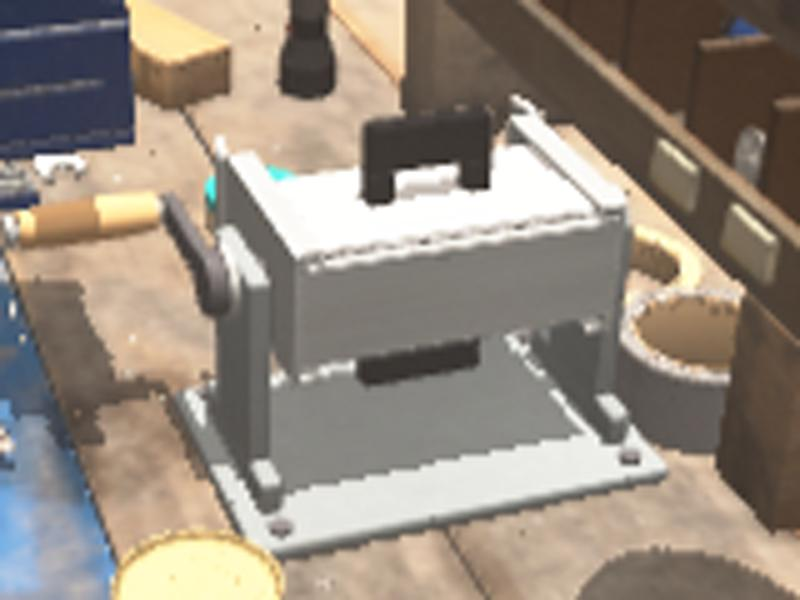

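View pics/c11.png

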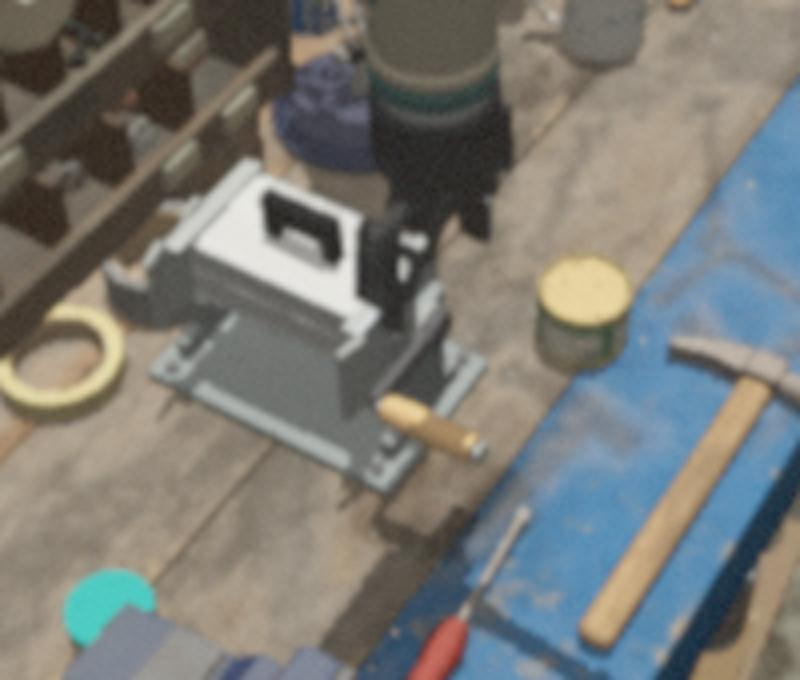

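The half turn is complete: the crank points left and both trays are seated, with the old tray's grip on top. I'll move over it and check the bar.

>>> drive_tool(targets=[0,0,0,20,10,0,1,0,0,0,40,20,-4,1,0,0,0,45,22,-4,1,0,0,0,40,20,0,1,0,0,0,18,7,0,1,0,0,0,0,0,0,1,0,0,0,0,0,0,1])

```text
clock: 18.1
position: [0.6344, -0.0188, 0.2697]
ee_rot: [-0.0, 1.0, 0.011, -0.001]
contact_force: [-0.6, 0.1, 0.0]
width: 0.0855
```

```bash
python3 - <<'E'
from h import *
_,T=snap('wrist','w10');plan([0.635,-0.019,0.16],1.25)
E
```

```text
pos [ 0.6342 -0.0185  0.2702] yaw 1.24 turn [-0.01  0.09 -0.01] shift mm [  0.8   0.5 110.2]
```

View pics/w10.png

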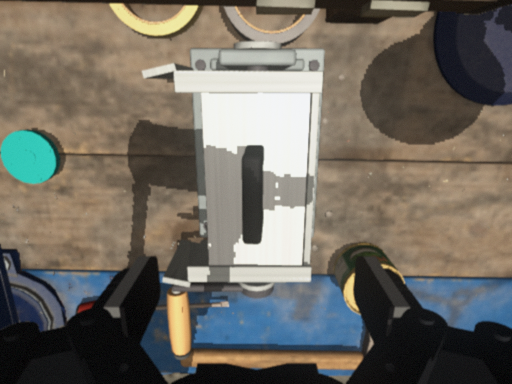

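```bash
python3 - <<'E'
from h import *
T=np.load('pics/w10.npy')
a=onz('wrist',256,147,.191,T);b=onz('wrist',253,242,.191,T);print(a,b,(a+b)/2)
print('floor corners',[onz('wrist',*p,.149,T).round(4) for p in[(202,93),(309,93),(207,268),(303,268)]])
print('teal',onz('wrist',28,157,.02,T))
print('ref earlier bar meas at z .073 vs true TCP: x+2..')
E
```

```text
[ 0.67319283 -0.01834188  0.191     ] [ 0.60391955 -0.01762331  0.191     ] [ 0.63855619 -0.01798259  0.191     ]
floor corners [array([0.7053, 0.0228, 0.149 ]), array([ 0.707 , -0.0572,  0.149 ]), array([0.5568, 0.0226, 0.149 ]), array([ 0.5587, -0.0623,  0.149 ])]
teal [0.62436005 0.25020245 0.02      ]
ref earlier bar meas at z .073 vs true TCP: x+2..
```

The bar centre is at y ≈ -0.018, right under the tool. I'll descend and grip.

>>> drive_tool(targets=[0,0,0,0,0,20,0.5,0,0,0,0,0,35,0.4,0,0,0,0,0,30,0.4,0,0,0,0,0,15,0.4,0,0,0,0,0,10,0.4,0,0,0,0,0,0,0.4,0,0,0,0,0,0,0,0,0,0,0,0,0,0,0,0,0,0,0,0,0,0,0,0,0,0,0,0], grip_force=70)

```text
clock: 19.4
position: [0.6356, -0.0187, 0.1614]
ee_rot: [0.0, 1.0, 0.011, 0.001]
contact_force: [0.9, 0.7, 2.1]
width: 0.013
```

```bash
python3 - <<'E'
from h import *
s=get_state();print(s['width'],s['contact_force'],s['moment']);plan([0.635-.155*.0218,-0.019+.155,0.161],1.25)
E
```

```text
0.012999790695563784 [0.89749286 0.73928729 2.05830333] [ 0.12183233 -0.12699356 -0.13577306]
pos [ 0.6356 -0.0187  0.1614] yaw 1.22 turn [ 0.   -0.1  -0.03] shift mm [  -0.6 -154.7    0.4]
```

Gripped. I'll lift about 1 mm and check the force.

>>> drive_tool(targets=[0,0,0,0,0,-1,0,0,0,0,0,0,0,0])

```text
clock: 19.65
position: [0.6353, -0.0187, 0.1616]
ee_rot: [-0.0, 1.0, 0.011, 0.0]
contact_force: [3.1, 0.9, -1.0]
width: 0.0127
```

```bash
python3 - <<'E'
from h import *
s=get_state();print(s['width'],s['contact_force'],s['moment'],s['position'])
E
```

```text
0.012673701722758958 [ 3.08622805  0.94002891 -1.02742873] [ 0.15555393 -0.37693713 -0.00251501] [ 0.63532842 -0.01869876  0.16163466]
```

>>> drive_tool(targets=[0,0,0,0,0,-0.8,0,0,0,0,0,0,0,0])

```text
clock: 19.9
position: [0.6344, -0.0187, 0.1621]
ee_rot: [-0.0, 1.0, 0.011, -0.001]
contact_force: [0.4, 1.7, -2.6]
width: 0.0128
```

```bash
python3 - <<'E'
from h import *
s=get_state();print(s['width'],s['contact_force'],s['moment'],s['position'])
E
```

```text
0.012829283813587495 [ 0.43499912  1.66271333 -2.61135083] [ 0.12782582 -0.0947155  -0.13424656] [ 0.63437324 -0.01872429  0.16209653]
```

The full weight is carried, with no lip contact. I'll slide it out.

>>> drive_tool(targets=[0,0,0,0,-3,0,0,0,0,0,0,-5,0,0,0,0,0,0,-6,0,0,0,0,0,0,-6,0,0,0,0,0,0,0,0,0])

```text
clock: 20.52
position: [0.6344, 0.002, 0.1626]
ee_rot: [-0.0, 1.0, 0.011, -0.0]
contact_force: [-0.5, -0.7, -2.7]
width: 0.0127
```

```bash
python3 - <<'E'
from h import *
s=get_state();print(s['width'],s['contact_force'],s['moment'],s['position'])
i,_=snap('side','s11')
cv2.imwrite('pics/c10.png',cv2.resize(i[125:245,195:355,::-1],None,fx=5,fy=5,interpolation=cv2.INTER_CUBIC))
E
```

```text
0.012669473101237411 [-0.48887645 -0.73451647 -2.67136408] [0.00373752 0.0392829  0.02127735] [0.6344486  0.00195874 0.16258666]
```

View pics/c10.png

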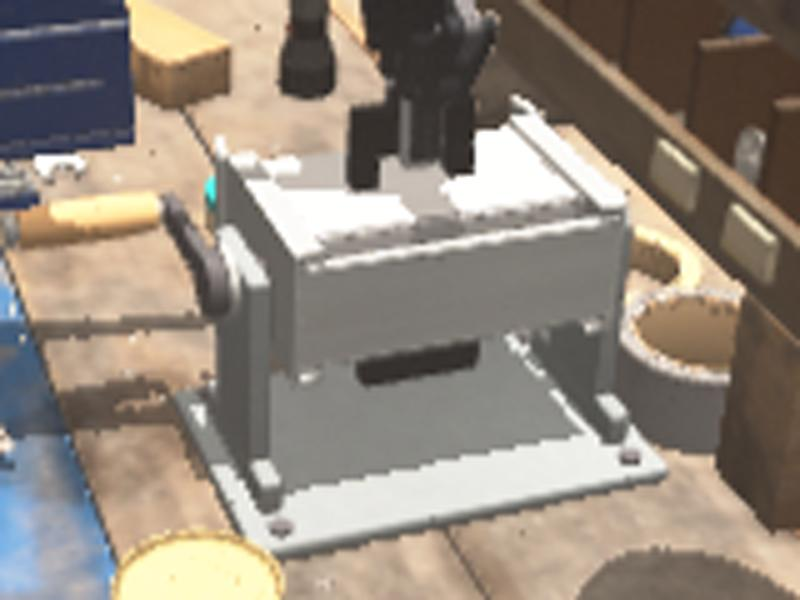

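The upper tray slides while the lower grip at crop (418,362) stays put. I'll continue out.

>>> drive_tool(targets=[0,0,0,0,-8,0,0,0,0,0,0,-12,0,0,0,0,0,0,-14,0,0,0,0,0,0,-14,0,0,0,0,0,0,-14,0,0,0,0,0,0,-14,0,0,0,0,0,0,-14,0,0,0,0,0,0,-14,0,0,0,0,0,0,-14,0,0,0,0,0,0,-12,0,0,0,0,0,0,-6,0,0,0,0,0,0,0,0,0])

```text
clock: 22.08
position: [0.6316, 0.1375, 0.1625]
ee_rot: [0.0, 1.0, 0.011, -0.0]
contact_force: [-0.4, 0.4, -1.1]
width: 0.0128
```

```bash
python3 - <<'E'
from h import *
s=get_state();print(s['width'],s['contact_force'],s['moment'],s['position'])
i,_=snap('side','s12');j,_=snap('scene','sc12')
cv2.imwrite('pics/c10.png',cv2.resize(i[125:245,195:355,::-1],None,fx=5,fy=5,interpolation=cv2.INTER_CUBIC))
cv2.imwrite('pics/c11.png',cv2.resize(j[130:300,150:350,::-1],None,fx=4,fy=4,interpolation=cv2.INTER_CUBIC))
E
```

```text
0.012829579808203853 [-0.37710691  0.38546994 -1.06313951] [-0.02903426 -0.03763135  0.02790308] [0.63162768 0.13753944 0.16254108]
```

View pics/c10.png

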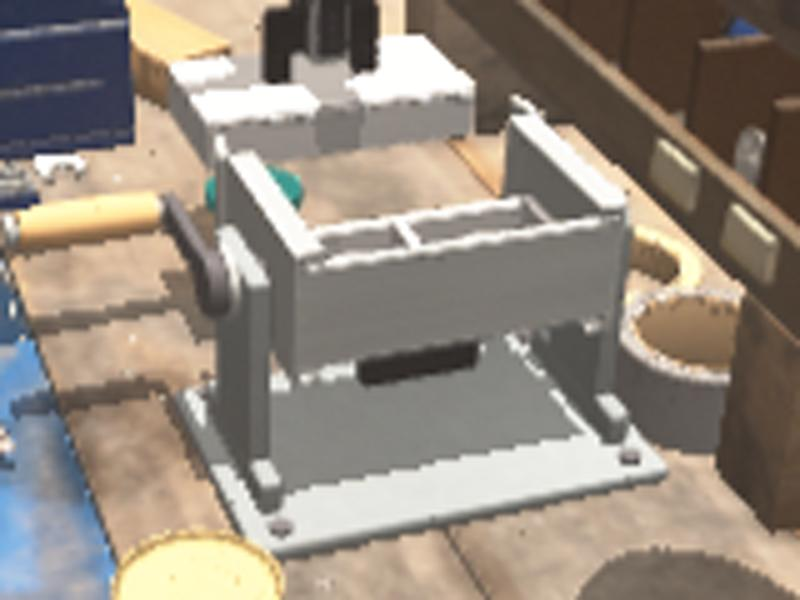

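View pics/c11.png

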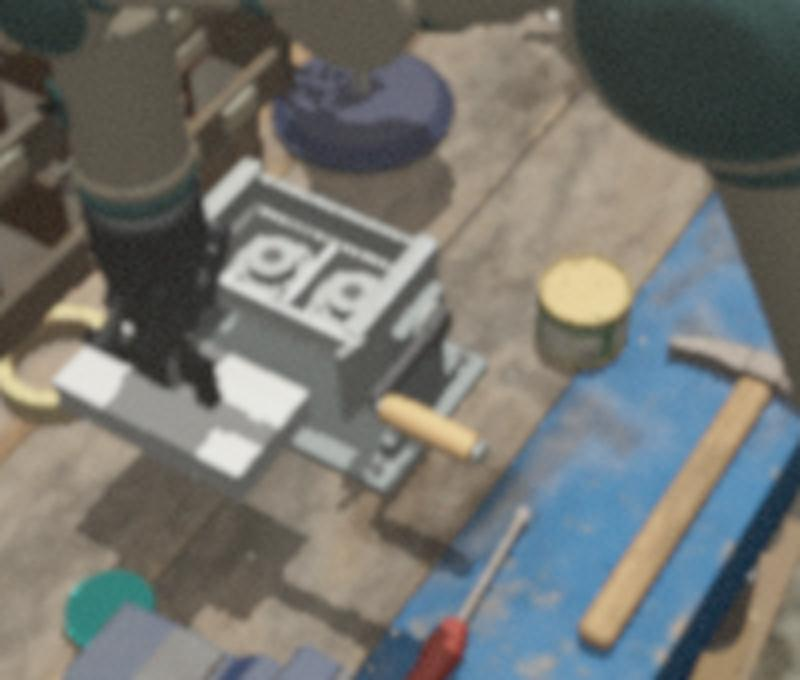

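The scene view shows both hubs boss-up in the lower tray, and the old tray is clear of the mouth. I'll check the bench below it for obstacles, the tape ring in particular.

```bash
python3 - <<'E'
from h import *
C=lambda u,v:(150+u/4,130+v/4)
print('ring edge near',[onz('scene',*C(*p),0.0).round(3) for p in [(60,418),(125,350),(105,390)]])
T=np.load('pics/w10.npy')
print('ring wrist',[onz('wrist',*p,0.01,T).round(3) for p in[(155,36),(115,8),(195,8)]])
print('foot edge',[onz('scene',*C(*p),0.01).round(3) for p in[(150,370),(385,488)]])
s=get_state();plan([0.6316,0.1375,0.043],1.25)
E
```

```text
ring edge near [array([0.78 , 0.125, 0.   ]), array([0.781, 0.044, 0.   ]), array([0.768, 0.085, 0.   ])]
ring wrist [array([0.759, 0.094, 0.01 ]), array([0.786, 0.134, 0.01 ]), array([0.788, 0.049, 0.01 ])]
foot edge [array([0.744, 0.056, 0.01 ]), array([0.522, 0.052, 0.01 ])]
pos [0.6317 0.1369 0.1625] yaw 1.22 turn [ 0.03  0.   -0.03] shift mm [ -0.   -0.6 119.5]
```

The bench below is clear: the ring starts at x = 0.76, the tray ends at 0.71, the foot ends at y = 0.055, and the look-alike starts at y = 0.218. I'll lower straight down.

>>> drive_tool(targets=[0,0,0,0,-3,10,0,0,0,0,0,0,20,0,0,0,0,0,0,25,0,0,0,0,0,0,25,0,0,0,0,0,0,20,0,0,0,0,0,0,10,0,0,0,0,0,0,5,0,0,0,0,0,0,0,0])

```text
clock: 23.18
position: [0.6318, 0.1402, 0.0477]
ee_rot: [0.0, 1.0, 0.011, 0.0]
contact_force: [0.1, 0.6, -2.9]
width: 0.0128
```

```bash
python3 - <<'E'
from h import *
s=get_state();print(s['width'],s['contact_force'],s['moment'],s['position'])
E
```

```text
0.012817547209808051 [ 0.11690627  0.58581809 -2.92600355] [-0.01086507 -0.0032994  -0.05294621] [0.63180892 0.14017018 0.04770237]
```

>>> drive_tool(targets=[0,0,0,0,0,2,0,0,0,0,0,0,1.5,0,0,0,0,0,0,1,0,0,0,0,0,0,0,0])

```text
clock: 23.68
position: [0.6317, 0.1402, 0.0434]
ee_rot: [0.0, 1.0, 0.011, 0.0]
contact_force: [-0.6, 0.6, -1.9]
width: 0.0127
```

```bash
python3 - <<'E'
from h import *
s=get_state();print(s['width'],s['contact_force'],s['moment'],s['position'])
E
```

```text
0.012748179333457519 [-0.64916527  0.59660535 -1.85174739] [-5.37449195e-03  2.51337665e-02 -9.90325032e-05] [0.6316939  0.14018999 0.04339888]
```

>>> drive_tool(targets=[0,0,0,0,0,0.7,0,0,0,0,0,0,0,0])

```text
clock: 23.92
position: [0.6316, 0.1401, 0.0433]
ee_rot: [0.0, 1.0, 0.011, 0.0]
contact_force: [-1.8, -1.8, 5.0]
width: 0.0127
```

```bash
python3 - <<'E'
from h import *
s=get_state();print(s['width'],s['contact_force'],s['moment'],s['position'])
E
```

```text
0.012699799671105867 [-1.80940466 -1.81813209  5.02316556] [-0.04240527  0.33142158  0.02955049] [0.63164615 0.14010564 0.04331557]
```

It is on the bench: +5 N of reaction. I'll release and rise.

>>> drive_tool(targets=[0,0,0,0,0,0,0.25,0,0,0,0,0,0,0.35,0,0,0,0,0,0,0.35,0,0,0,0,0,-10,0.35,0,0,0,0,0,-30,0.35,0,0,0,0,0,-45,0.35,0,0,0,0,0,-50,0.35,0,0,0,0,0,-50,0.35,0,0,0,0,0,-35,0.35,0,0,0,0,0,0,0.35,0,0,0,0,0,0,0.35])

```text
clock: 25.3
position: [0.631, 0.1402, 0.2617]
ee_rot: [0.0, 1.0, 0.011, -0.001]
contact_force: [-0.5, 0.2, -1.3]
width: 0.03
```

```bash
python3 - <<'E'
from h import *
s=get_state();print(s['width'],s['contact_force'],s['position'])
i,_=snap('side','s13');j,_=snap('scene','sc13');snap('wrist','w13')
cv2.imwrite('pics/c10.png',cv2.resize(i[125:245,195:355,::-1],None,fx=5,fy=5,interpolation=cv2.INTER_CUBIC))
cv2.imwrite('pics/c11.png',cv2.resize(j[130:300,150:350,::-1],None,fx=4,fy=4,interpolation=cv2.INTER_CUBIC))
E
```

```text
0.0300189751907103 [-0.54725475  0.24236695 -1.25479256] [0.63098119 0.14016048 0.26173888]
```

View pics/c10.png

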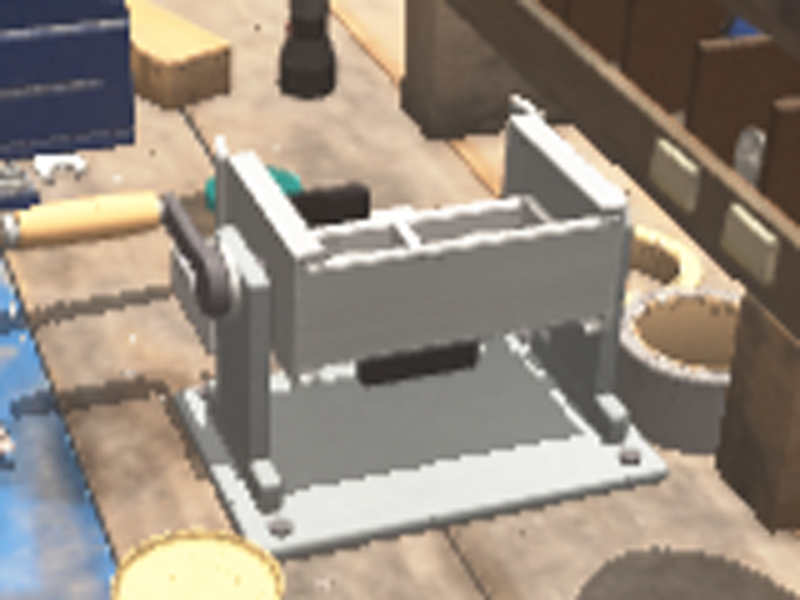

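View pics/c11.png

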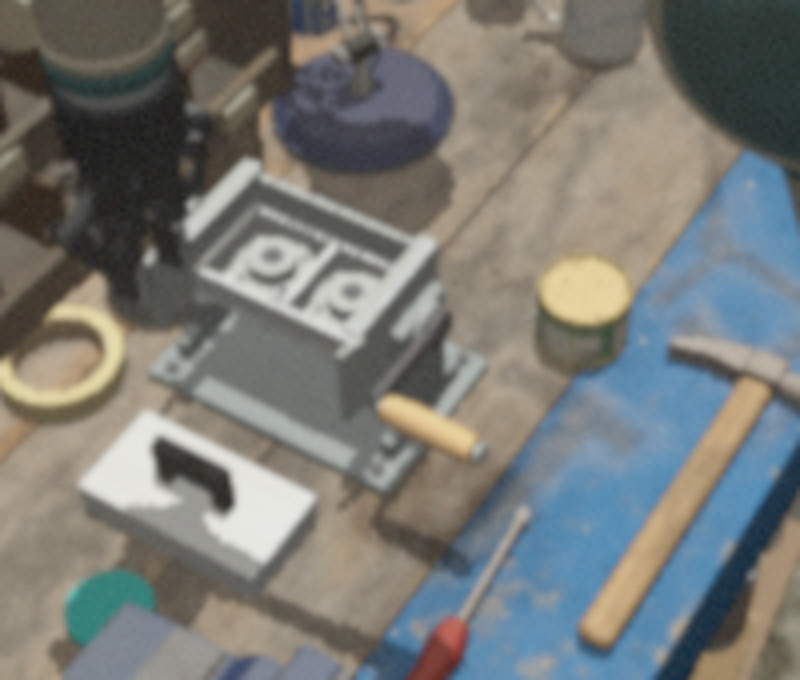

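View pics/w13.png

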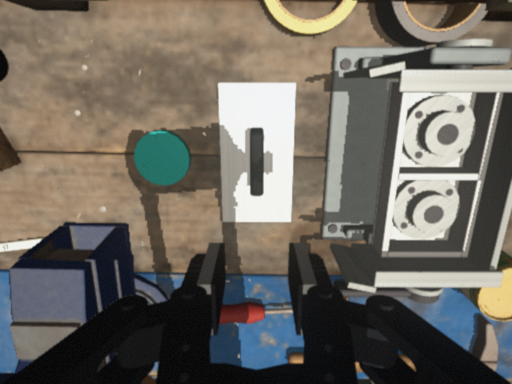

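The wrist view shows both hubs boss-up at (437,133) and (425,210) in the stand's tray, with the old tray mouth down and level at (257,150). The gripper is clear of everything, so I'll hand in.

```bash
python3 - <<'E'
from h import *
T=np.load('pics/w13.npy')
P=[onz('wrist',*p,.118,T).round(4) for p in[(399,92),(506,92),(386,250),(467,252)]];print(P)
T=np.load('pics/w13.npy');print(onz('wrist',257,152,.031,T))
sign_off()
E
```

```text
[array([0.7049, 0.0255, 0.118 ]), array([ 0.7068, -0.0611,  0.118 ]), array([0.5627, 0.0159, 0.118 ]), array([ 0.5622, -0.0607,  0.118 ])]
[0.63612048 0.13872997 0.031     ]
the job is handed in; nothing more can be done
```

I completed the job and handed it in at about 25 s of the 72 s allowed; sign-off gives no verdict, so these are my own checks.

**What I did**
- **Insertion:** I slid the empty tray mouth down onto the full one until it met the stop with a 7.5 N push.
- **Turn:** I swung the crank over its half turn until it came up against the end stop at about 34 N.
- **Removal:** I lifted the old tray about 1 mm, drew it out of the mouth to the left and set it mouth down on the bench.

**Last checks**
- **Hubs:** in the last scene and wrist views both lie boss-up in the tray in the stand.
- **Tray in the stand:** its rim measures centred within a few millimetres of home. Its left far and near corners disagree by about 10 mm in y, which I put down to pixel picking.
- **Cradle angle:** I judged it from the crank's contact with its end stop and from the pictures, and did not measure it separately.
- **Old tray:** it looks level on the bench, centred about 158 mm from the cradle's axle.
- **Bystanders:** the tin, screwdriver and turquoise look-alike appear unmoved by eye in the pictures.
- **Robot:** the gripper was open and touching nothing.

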